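# Make up the blade-flange kit and the fence-stop kit

## Robot

A 6-joint arm with a two-finger parallel gripper is mounted at the origin on a cart in front of the work surface, level with it; the furniture and walls round the work are solid. World frame = base frame: x ahead of the robot, y to its left, z up, the work surface at z = 0. Lengths are in mm, angles in rad, forces in N, time in s.
With the tool pointing down it reaches from about 350 to 850 mm from the base axis. Payload 8.1 kg.
Tool frame: the origin (TCP) lies between the finger pads; the fingertips stand 14 mm ahead of it and the grasp point (between the pads) lies 5 mm behind it; z points along the fingers, y is the direction in which the jaws open and shut (so a half turn about z gives the same grasp; the last joint's range is limited). The gripper opens to 85 mm and grips with 20 to 120 N. Pads are 22 mm wide; open, the fingers measure 114 mm over their backs; the gripper's body (76 mm by 85 mm) begins 54 mm behind the grasp point. The pads swing forward as they close: fully open they stand 13 mm farther back than shut.
Start: joints at [-1.417, 0.13, 1.488, -0, 1.523, -0.085], TCP at [141.942, -582.973, 245.292] pointing down, gripper open.
Joint ranges: [-2.96, 2.96], [-0.89, 2.26], [0.02, 2.5], [-1.34, 4.48], [0, 2.73], [-2.66, 2.66]. Speed limits (rad/s): [2.39, 2.39, 2.79, 3.14, 3.14, 3.14].

## Interface

Orientations are given as a unit quaternion [x, y, z, w].
In Python, from workcell import robot gives the robot as it stands.
- The arm moves only by the shell command python3 -m handwheel 'ROWS'. ROWS is JSON, a list that holds one entry, the list of rows, each a list of 7 numbers: the shift along the tool's x, y, z in m, then the turn, a rotation vector about the tool's x, y, z in rad, then the opening, from 0 (shut) to 1 (fully open). A call has exactly 8 rows; each row is the pose to reach, as a shift and turn from the pose measured when the call began, along the tool's axes at that moment; what a row does not reach only later rows make up. A row lasts 1/12 s, in which the tool goes at most 41.7 mm and 7.16 degrees, less where a joint would pass 70% of its speed; a pose out of reach is approached as far as the arm can. A call with a gripper value outside its range is refused whole. The fingers move at their own pace and stop on an object; the grip force is fixed at half the most. Time passes only in rows, so rows that repeat a pose let the fingers close, or fill a call up. It gives the time, the measured TCP pose, the force and the opening at its end, in the units of the state.
- robot.state(): the state, without advancing time (a new reading comes with each control period).
- robot.snapshot(name): name is "side" or "top" or "wrist"; returns a dict with "frame" (384x512x3 uint8, red, green, blue), "K" (3x3 intrinsics, pixels), "xyz" and "attitude" of the camera in the world; the wrist camera has in their place "tool_from_camera" (4x4, takes a point from camera to tool coordinates, whose origin is the TCP and whose axes are the flange's). Camera axes: x right, y down, z forward; pixel columns grow to the right and rows downward; lengths in mm; the calibration is good to about 2 mm. A picture is of the moment at which its call begins: read the wrist's pose just before it. There is no depth.
- robot.close_job(): hands the job in, once; it reports no verdict.
The state is a dict: "time": time; "joint_pos": joint angles; "dq": joint speeds; "tau": joint torques, N m; "position": TCP position; "eef_rot": TCP orientation; "ft_force": force on the tool from outside, world axes, zero at the start; "wrist_torque": the same for the moment, N m; "opening": finger opening in mm.
Only numpy, scipy, OpenCV 4.12 (cv2) and the standard library are available. Lean on these libraries where they do the work, as an engineer would, in place of code of your own. Each camera call takes 0.05 s, during which the arm holds its last target. There are 200 camera calls.

## Task

Make up the two spares kits for the saw from the stock on the bench. The blade-flange kit goes on the plywood board with the steel peg and the two notched rests: drop the flange over the peg, stand the longer of the two bolts on its head in the small round recess, and only once the flange is on, lay the spanner across both rests, down in their notches, over the flange. The fence-stop kit goes on the flat board: lay the pale stop block flat in the rectangular recess and stand the star knob, stud up, in the large round recess; leave the short bolt, the dark offcut and the grease tub where they stand.

Things in the scene. Friction and masses are not known exactly. Their poses are not given: they have to be found in the camera images.
- flange_board: Fixed ply board, lengths in mm, 140x190x15 (x,y,z), recess lined with grey felt; origin centre of underside. Peg d 19 at (x,y)=(20,0), top z 29.5. Two rests 66 wide (x), 8 thick (y), at (20,40) and (20,-40); each has a 40 wide notch, floor z 36, horns to z 48: the spanner lies in both, along y, centred over the peg, clear of the flange. Round recess d 36 at (-42,62), floor z 7, for the long bolt.
- stop_board: Fixed flat ply board, lengths in mm, 165x115x15 (x,y,z), recesses lined with grey felt; origin centre of underside. Rectangular recess 56x91 (x,y) centred at (-42,0) for the stop block, its length along y; large round recess d 62 at (40,0) for the star knob. Both recess floors at z 7, 8 below the board's top.
- flange_ring: Saw flange: bright steel ring, 62 mm in diameter, 12 mm high, bore about 26 mm, 0.16 kg, lying flat. Origin: centre of its underside; z up through the bore. Can be gripped across the 62 mm.
- bolt_a: The long bolt: grey M12 bolt 50 mm tall, standing on its head with the shank up. Head 21 mm across, 8 mm high; shank 11.6 mm in diameter from there to the top. Origin: centre of the head's underside; z up along the shank.
- spanner_a: Open-ended steel spanner, 182 mm long along its y axis, 8 mm thick, lying flat; its shank is about 18 mm wide near the middle, its jaws 34 mm (-y end) and 28 mm (+y end) wide. Origin: centre of its underside, near its balance point. Either way round will do.
- scrap_1: The stop block: pale pine block 40 x 75 x 20 mm (x, y, z), lying flat. Origin: centre of its underside. Either way round will do.
- star_knob: Black five-lobed clamping knob, 44 mm across, standing on its head: head 16 mm high, with a bright stud 8 mm in diameter rising from its middle to 38 mm. The stud stands 1 mm to the +y side of the origin. Origin: centre of the underside; z up along the stud.
- bolt_b: Bystander, the short bolt: like the long one but 38 mm tall, standing on its head. Origin: centre of the head's underside. Not part of a kit.
- offcut_block: Bystander: dark grey-brown offcut 45 x 95 x 22 mm (x, y, z), lying flat behind the tool tray, to the left. Origin: centre of its underside. Not part of a kit; it is too long for the recess.
- grease_tub: Bystander: round tub, pale with a black lid, 70 mm in diameter, 50 mm high. Origin: centre of its underside. Not part of a kit.
There are look-alikes about, which are no part of the job. There is more than one size of the flange_ring; the one meant has the size given above.

How it is judged:
By the outcome, as a careful person would: the job done as asked, in the order asked, and still so for the second after the job is handed in, with the robot touching nothing.
It also fails if it takes over 128 s, if anything falls off the work surface, if the arm or the gripper's body presses on something with over 40 N, if the wrist force passes 120 N, or if a joint passes its speed limit or range.

## Working session

There is one attempt and no reset: what is moved stays moved. The work goes in short steps, Python scripts to look and compute and a shell command to move; the robot and the scene stay as the last step left them, time stands still between calls to the robot, and variables do not carry over. Pictures are saved under pics/ and viewed, about 12 in all and at most 16, crops included, and the job is handed in when it is done.

```bash
ls; mkdir -p pics; cat > h.py <<'E'
import numpy as np, cv2, json
from workcell import robot
from scipy.spatial.transform import Rotation as R
def snap(n,f):
    s=robot.state(); d=robot.snapshot(n); cv2.imwrite(f'pics/{f}.png',d['frame'][:,:,::-1])
    K=np.array(d['K'])
    if n=='wrist':
        T=np.array(d['tool_from_camera']); Q=R.from_quat(s['eef_rot']).as_matrix()
        Rc=Q@T[:3,:3]; c=np.array(s['position'])+Q@T[:3,3]
    else:
        c=np.array(d['xyz']); a=np.array(d['attitude']); Rc=R.from_quat(a).as_matrix() if a.size==4 else a.reshape(3,3)
    np.savez(f'pics/{f}.npz',K=K,Rc=Rc,c=c); return d['frame']
def load(f):
    z=np.load(f'pics/{f}.npz'); return cv2.imread(f'pics/{f}.png'),z['K'],z['Rc'],z['c']
def ray(f,u,v,h):
    _,K,Rc,c=load(f); d=Rc@np.linalg.inv(K)@[u,v,1]; return c+d*(h-c[2])/d[2]
def proj(f,p):
    _,K,Rc,c=load(f); q=K@Rc.T@(np.array(p,float)-c); return q[:2]/q[2]
def togo(x,y,z,yaw=None):
    "tool-frame shift (m) and turn to a tool-down pose, jaw axis y_tool at world angle yaw (deg, mod 180)"
    s=robot.state(); Q=R.from_quat(s['eef_rot']).as_matrix()
    sh=Q.T@(np.array([x,y,z])-s['position'])/1000
    cur=np.degrees(np.arctan2(Q[1,1],Q[0,1]))
    if yaw is None: yaw=cur
    best=None
    dy=(yaw-cur+90)%180-90; a=np.radians(cur+dy)
    yt=np.array([np.cos(a),np.sin(a),0]); zt=np.array([0,0,-1.]); W=np.c_[np.cross(yt,zt),yt,zt]
    print('shift',sh.round(4),'turn',R.from_matrix(Q.T@W).as_rotvec().round(3),'cur yaw',cur.round(1),'q6',round(s['joint_pos'][5],2),'t',s['time'])
E
python3 - <<'E'
from h import *
print(robot.state())
for n in('top','side','wrist'):
    f=snap(n,n+'0'); z=np.load(f'pics/{n}0.npz'); print(n,z['K'].round(1).tolist(),z['Rc'].round(3).tolist(),z['c'].round(1))
    cv2.imwrite(f'pics/{n}0b.png',cv2.resize(f[:,:,::-1],(800,600),interpolation=cv2.INTER_CUBIC))
E
```

```text
pics
{'time': 0.0, 'joint_pos': array([-1.41740992e+00,  1.31162746e-01,  1.48931416e+00, -4.78744786e-06,
        1.52301254e+00, -8.53981445e-02]), 'dq': array([ 4.97993668e-05,  7.78586005e-05,  2.23519748e-03,  6.71001538e-04,
        8.28653300e-04, -9.12129537e-04]), 'tau': array([ 1.14193619e-03, -5.69389057e+01, -5.00553489e+01, -1.44484789e-04,
        1.45287858e-02,  5.62264927e-05]), 'position': array([ 141.85092713, -582.43155947,  244.22432397]), 'eef_rot': array([ 9.92880744e-01,  1.19108892e-01, -3.46231082e-05, -9.47764452e-04]), 'ft_force': array([-0.62420623,  0.52657741,  0.05334565]), 'wrist_torque': array([-0.00434103,  0.02010428, -0.0272436 ]), 'opening': 85.51744460564095}
top [[364.2, 0.0, 252.5], [0.0, 364.2, 190.6], [0.0, 0.0, 1.0]] [[0.02, -0.982, 0.187], [-1.0, -0.02, 0.002], [0.002, -0.187, -0.982]] [ 369.4  107.4 1058.6]
side [[395.5, 0.0, 248.4], [0.0, 395.5, 187.9], [0.0, 0.0, 1.0]] [[0.994, -0.082, 0.079], [-0.112, -0.623, 0.774], [-0.014, -0.778, -0.628]] [ 463.9 -694.7  678.5]
wrist [[314.5, 0.0, 259.7], [0.0, 314.5, 191.6], [0.0, 0.0, 1.0]] [[0.237, -0.921, -0.308], [-0.972, -0.225, -0.074], [-0.001, 0.317, -0.949]] [ 220.7 -565.3  373.2]
```

View pics/top0b.png

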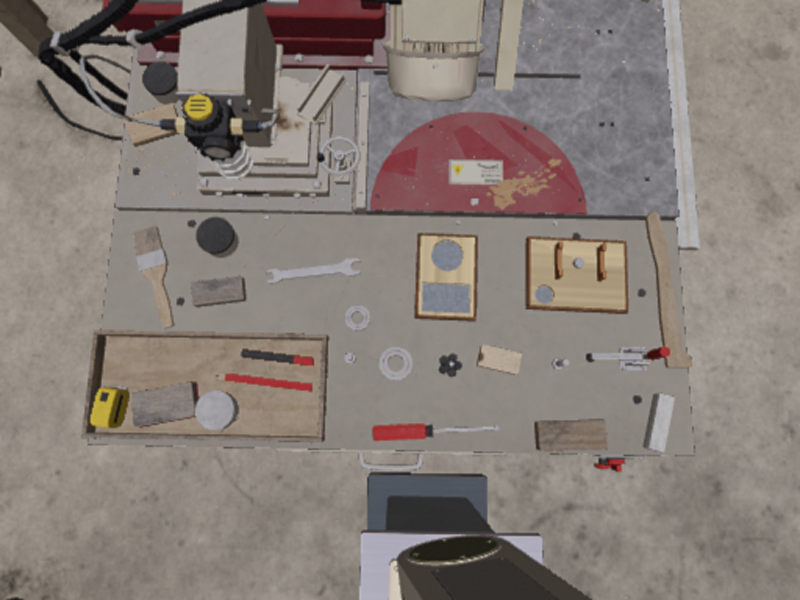

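View pics/side0b.png

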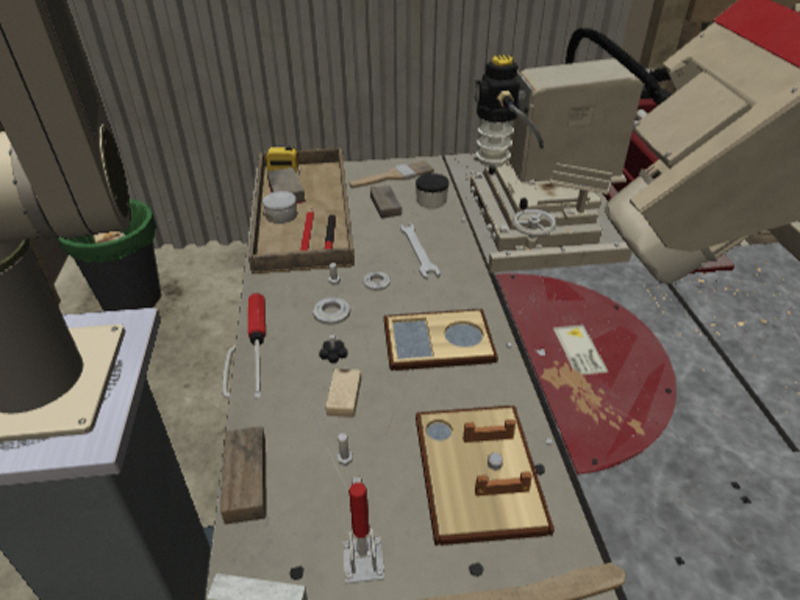

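Top view (800x600): rings at (357,318) small and (396,362) large. Bolts are at (349,357) and (561,364), the star knob at (450,364), the pale block at (499,360) and the spanner at (313,270). The stop board is at (446,277) and the flange board at (577,275). Side view: bolts at (334,272) and (344,448), with a toggle clamp near the second. I'll measure these next.

```bash
python3 - <<'E'
from h import *
im,K,Rc,c=load('top0')
lab=cv2.cvtColor(im,cv2.COLOR_BGR2LAB).astype(float)
roi=(slice(138,288),slice(165,425))
bg=np.median(lab[roi].reshape(-1,3),0)
m=((np.linalg.norm(lab-bg,axis=2)>14)*255).astype(np.uint8)
k=np.zeros_like(m);k[roi]=m[roi]
cs,_=cv2.findContours(k,cv2.RETR_EXTERNAL,cv2.CHAIN_APPROX_NONE)
for q in cs:
    if cv2.contourArea(q)<15: continue
    w=np.array([ray('top0',*p[0],10)[:2] for p in q],np.float32)
    r=cv2.minAreaRect(w); e=cv2.minEnclosingCircle(w); x=cv2.boundingRect(q)
    print(x,'rect',np.round(r[0]),np.round(r[1]),round(r[2],1),'circ',np.round(e[0]),round(e[1],1))
t=cv2.resize(im[140:285,165:425],None,fx=3,fy=3,interpolation=cv2.INTER_CUBIC)
cv2.imwrite('pics/tc.png',t)
im=load('side0')[0]
a=cv2.resize(im[165:185+15,200:290][:, :],None,fx=5,fy=5,interpolation=cv2.INTER_CUBIC)
a=cv2.resize(im[165:215,190:270],(800,500),interpolation=cv2.INTER_CUBIC)
b=cv2.resize(im[265:315,185:265],(800,500),interpolation=cv2.INTER_CUBIC)
cv2.imwrite('pics/sc.png',cv2.resize(np.vstack([a,b]),(480,600)))
E
```

```text
(238, 271, 81, 12) rect [329.  33.] [ 29. 225.] 3.4 circ [327.  33.] 112.7
(342, 268, 47, 20) rect [ 328. -211.] [ 52. 130.] 1.1 circ [ 326. -211.] 67.7
(405, 253, 6, 6) rect [ 391. -334.] [14. 15.] 1.1 circ [ 392. -334.] 8.7
(411, 252, 14, 36) rect [ 353. -360.] [36. 99.] 86.1 circ [ 353. -364.] 51.5
(165, 241, 35, 10) rect [406. 307.] [100.  15.] 83.9 circ [406. 307.] 50.5
(353, 230, 11, 6) rect [ 453. -196.] [14. 29.] 1.1 circ [ 455. -196.] 15.3
(280, 226, 16, 16) rect [447.   5.] [42. 44.] 82.2 circ [448.   7.] 23.0
(221, 226, 7, 7) rect [456. 189.] [17. 17.] 2.1 circ [457. 190.] 10.5
(165, 224, 36, 11) rect [452. 308.] [104.  19.] 84.0 circ [455. 308.] 52.3
(243, 222, 21, 21) rect [449. 105.] [57. 57.] 1.1 circ [448. 105.] 30.7
(305, 220, 29, 20) rect [459. -84.] [78. 44.] 77.1 circ [459. -84.] 42.2
(165, 213, 46, 71) rect [402. 296.] [196. 130.] 0.0 circ [403. 293.] 114.2
(221, 196, 16, 16) rect [530. 178.] [44. 44.] 1.1 circ [530. 179.] 23.9
(408, 184, 6, 6) rect [ 591. -355.] [15. 16.] 86.5 circ [ 590. -354.] 9.2
(171, 165, 60, 17) rect [620. 264.] [ 31. 177.] 7.9 circ [619. 264.] 88.6
(336, 149, 67, 52) rect [ 627. -234.] [194. 153.] 88.5 circ [ 623. -232.] 118.2
(265, 149, 41, 57) rect [614.  14.] [117. 169.] 89.6 circ [614.  13.] 100.5
(261, 138, 164, 99) rect [ 589. -153.] [294. 473.] 1.2 circ [ 601. -150.] 270.3
```

View pics/tc.png

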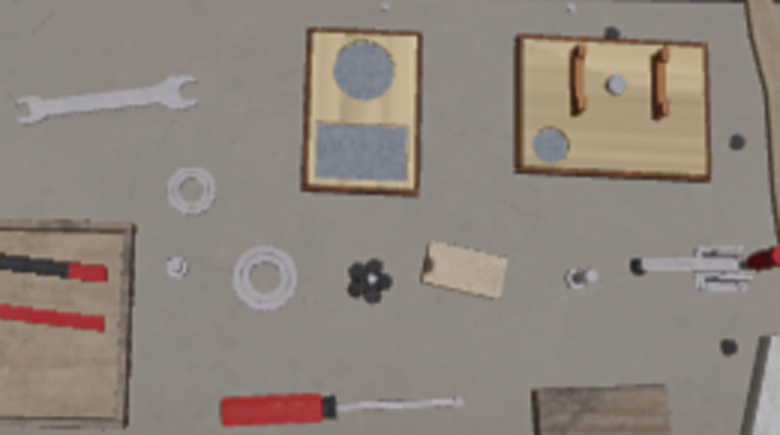

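View pics/sc.png

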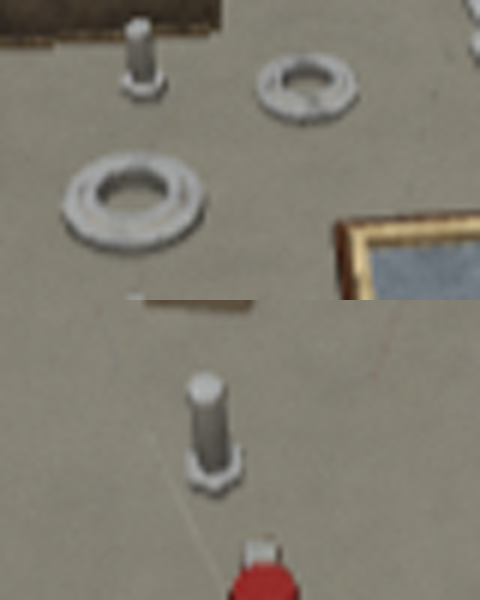

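```bash
python3 - <<'E'
from h import *
from scipy.optimize import least_squares
def tri(t,s):
    return least_squares(lambda p:np.r_[proj('top0',p)-t,proj('side0',p)-s],[450,0,30]).x.round(1)
print('near bolt tip',tri((362.5,231.3),(219.3,279.7)),'far',tri((224.3,228.7),(213,169.5)))
togo(500,-190,250,-90)
E
```

```text
near bolt tip [ 453.5 -197.4   48.2] far [455.5 186.   38. ]
shift [ 0.4408 -0.2967 -0.0051] turn [-0.001  0.     0.239] cur yaw -76.3 q6 -0.09 t 0.15
```

The triangulated bolt tips are at 48 mm for the near bolt, at (453,-197), and 38 mm for the far one. So the long bolt is the one at top px (561,364). The 62 mm flange is the larger ring at (396,362); its mask is about 60 mm across, against 44–47 mm for the other.

```bash
python3 -m handwheel '[[[0.22,-0.148,0,0,0,0.12,1],[0.22,-0.148,0,0,0,0.12,1],[0.22,-0.148,0,0,0,0.12,1],[0.22,-0.148,0,0,0,0.12,1],[0.22,-0.148,0,0,0,0.12,1],[0.22,-0.148,0,0,0,0.12,1],[0.22,-0.148,0,0,0,0.12,1],[0.22,-0.148,0,0,0,0.12,1]]]'
python3 - <<'E'
from h import *
togo(500,-190,250,-90)
E
```

```text
time: 0.82
position: [322.9, -383.8, 244.6]
eef_rot: [0.998, 0.062, 0.0, -0.001]
ft_force: [-0.6, -0.1, 0.2]
opening: 85.2
shift [ 0.1996 -0.1706 -0.0048] turn [-0.002 -0.001  0.123] cur yaw -82.9 q6 0.47 t 0.8167
```

```bash
python3 -m handwheel '[[[0.2,-0.17,-0.005,0,0,0.123,1],[0.2,-0.17,-0.005,0,0,0.123,1],[0.2,-0.17,-0.005,0,0,0.123,1],[0.2,-0.17,-0.005,0,0,0.123,1],[0.2,-0.17,-0.005,0,0,0.123,1],[0.2,-0.17,-0.005,0,0,0.123,1],[0.2,-0.17,-0.005,0,0,0.123,1],[0.2,-0.17,-0.005,0,0,0.123,1]]]'
python3 - <<'E'
from h import *
f=snap('wrist','w1'); cv2.imwrite('pics/w1b.png',cv2.resize(f[:,:,::-1],(800,600),interpolation=cv2.INTER_CUBIC))
togo(500,80,250,-90)
E
```

```text
time: 1.48
position: [502.6, -188.1, 249.9]
eef_rot: [1.0, 0.002, 0.0, -0.002]
ft_force: [0.7, 0.0, -0.6]
opening: 85.5
shift [-0.0005 -0.2697  0.0004] turn [-0.002  0.     0.003] cur yaw -89.8 q6 1.11 t 1.5333
```

View pics/w1b.png

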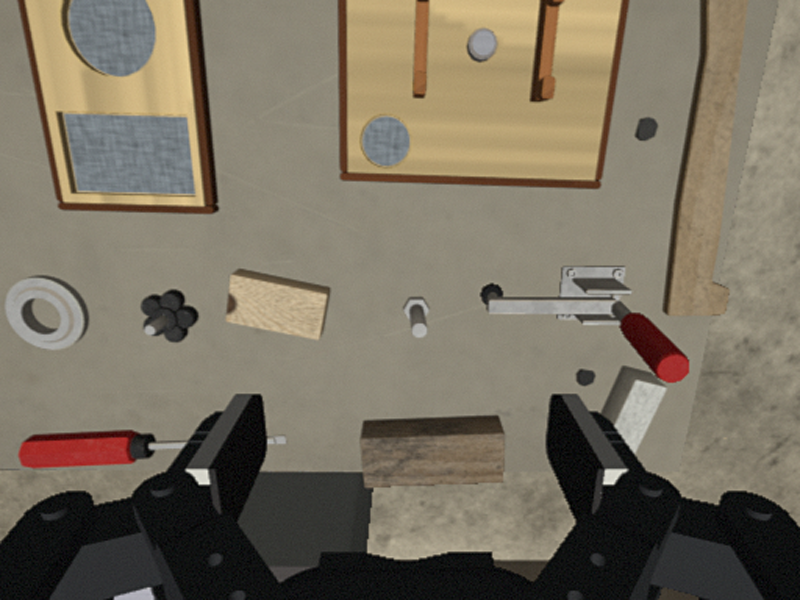

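The wrist view shows the long bolt's head at (416,306) and tip at (419,326), the pale block at (278,304), the knob at (169,316), the flange at (46,312), the small round recess at (385,140) and the peg at (482,44). The clamp is to the right of the bolt. Next I want one higher view covering both boards and the rest of the stock.

```bash
python3 -m handwheel '[[[0.05,-0.15,-0.06,0,0,0,1],[0.05,-0.15,-0.06,0,0,0,1],[0.05,-0.15,-0.06,0,0,0,1],[0.05,-0.15,-0.06,0,0,0,1],[0.05,-0.15,-0.06,0,0,0,1],[0.05,-0.15,-0.06,0,0,0,1],[0.05,-0.15,-0.06,0,0,0,1],[0.05,-0.15,-0.06,0,0,0,1]]]'
python3 - <<'E'
from h import *
f=snap('wrist','w2'); cv2.imwrite('pics/w2b.png',cv2.resize(f[:,:,::-1],(800,600),interpolation=cv2.INTER_CUBIC))
E
```

```text
time: 2.2
position: [550.1, -41.7, 309.0]
eef_rot: [1.0, 0.001, -0.001, -0.001]
ft_force: [-0.4, -0.7, -0.0]
opening: 85.3
```

View pics/w2b.png

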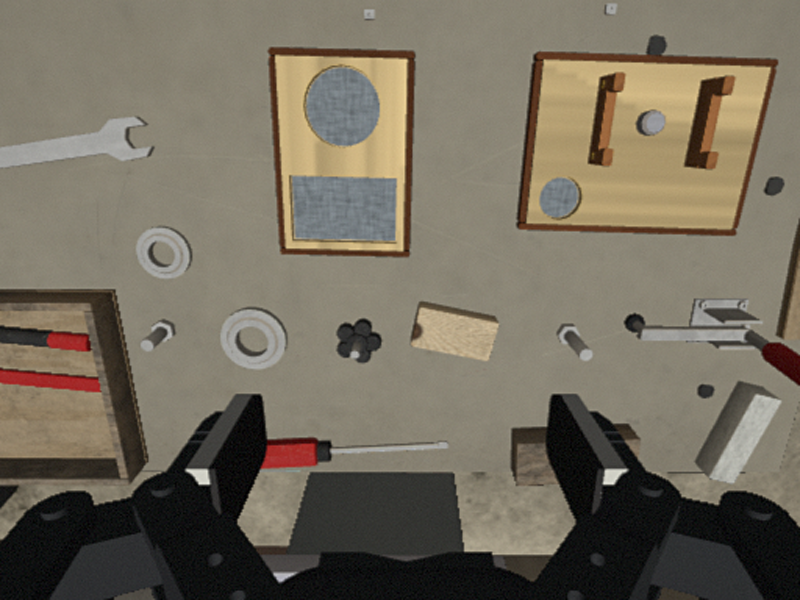

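```bash
cat > m.py <<'E'
from h import *
def wpts(f,q,h): return np.array([ray(f,*p,h)[:2] for p in np.asarray(q).reshape(-1,2)],np.float32)
def big(m,roi):
    k=np.zeros_like(m,np.uint8); u0,u1,v0,v1=roi; k[v0:v1,u0:u1]=m[v0:v1,u0:u1]*255
    cs,_=cv2.findContours(k,cv2.RETR_EXTERNAL,cv2.CHAIN_APPROX_NONE); return max(cs,key=cv2.contourArea)
def roi8(*r): return [int(x*.64) for x in r]
def masks(f):
    im=load(f)[0]; hsv=cv2.cvtColor(im,cv2.COLOR_BGR2HSV).astype(int); lab=cv2.cvtColor(im,cv2.COLOR_BGR2LAB).astype(int)
    return hsv,lab
def rect(f,m,roi,h):
    r=cv2.minAreaRect(wpts(f,big(m,roi),h)); return np.round(r[0],1),np.round(r[1],1),round(r[2],1)
def circ(f,m,roi,h):
    e=cv2.fitEllipse(wpts(f,big(m,roi),h)); return np.round(e[0],1),np.round(e[1],1)
E
python3 - <<'E'
from m import *
f='w2'; H,L=masks(f); im=load(f)[0]
print('bench lab',np.median(L[100:300,150:180].reshape(-1,3),0),'hsv',np.median(H[100:300,150:180].reshape(-1,3),0))
for n,p in dict(wood=(300,160),brown=(345,252),felt=(340,105),peg=(651,122),ring=(275,340),pale=(470,330),sp=(50,152),bolt=(566,335),felt2=(560,198)).items(): print(n,H[int(p[1]*.64),int(p[0]*.64)],L[int(p[1]*.64),int(p[0]*.64)])
wood=(L[...,2]>148)&(L[...,0]>130)
allb=(L[...,2]>143)
felt=(L[...,2]<130)&(L[...,0]<170)
S=roi8(262,420,40,262);F=roi8(510,785,45,240)
for n,r in(('stop',S),('flange',F)):
    print(n,'wood',rect(f,wood,r,15),'all',rect(f,allb,r,15))
print('rectfelt',rect(f,felt,roi8(280,405,165,250),15),rect(f,felt,roi8(280,405,165,250),7))
print('bigfelt',circ(f,felt,roi8(295,390,58,155),15),circ(f,felt,roi8(295,390,58,155),7))
print('smallfelt',circ(f,felt,roi8(533,590,170,225),15),circ(f,felt,roi8(533,590,170,225),7))
print('peg',circ(f,felt|(L[...,2]<138),roi8(632,672,105,140),29.5))
bg=np.array([np.median(L[100:300,150:180].reshape(-1,3),0)])
d=np.linalg.norm(L-bg,axis=2)>14
print('ring',circ(f,d,roi8(212,295,300,375),6),'rect',rect(f,d,roi8(212,295,300,375),6))
print('knob',circ(f,L[...,0]<75,roi8(330,388,310,368),8))
print('block',rect(f,d,roi8(405,505,295,365),20), rect(f,d,roi8(405,505,295,365),10))
print('bolt',[ray(f,u*.64,v*.64,h).round(1) for u,v,h in((568,335,8),(585,352,50))])
cv2.imwrite('pics/dbg.png',np.hstack([d*255,felt*255]).astype(np.uint8))
E
```

```text
bench lab [142. 127. 137.] hsv [ 23.  39. 139.]
wood [ 20  93 201] [187 130 156]
brown [ 10 162  77] [ 55 142 145]
felt [ 99  19 132] [137 126 126]
peg [115  10 156] [159 129 125]
ring [ 21  29 149] [153 128 135]
pale [ 19  63 195] [187 129 146]
sp [ 25   9 165] [172 127 131]
bolt [30 19 55] [ 58 127 130]
felt2 [103  24 127] [130 126 124]
stop wood (array([612.4,   9.5]), array([103.3, 153.2]), 88.7) all (array([612.4,   9.4]), array([112.9, 163.2]), 88.6)
flange wood (array([ 620.8, -237.2]), array([178.2, 127.8]), 88.4) all (array([ 620.7, -236.3]), array([188.9, 138.6]), 88.4)
rectfelt (array([571.5,   9.9]), array([86.2, 52. ]), 88.7) (array([570.4,  10.9]), array([87.9, 53. ]), 88.7)
bigfelt (array([652. ,   7.7]), array([56.4, 57. ])) (array([652.4,   8.7]), array([57.5, 58. ]))
smallfelt (array([ 581.2, -172. ]), array([29.4, 31.3])) (array([ 580.2, -174.5]), array([30. , 31.9]))
peg (array([ 640.4, -233.9]), array([17.2, 20.7]))
ring (array([447.3, 102. ]), array([61.6, 64.6])) rect (array([447.1, 102. ]), array([61.6, 65.4]), 53.0)
knob (array([446.8,   2.6]), array([39.3, 40.6]))
block (array([460.6, -87.1]), array([77.4, 46.1]), 77.9) (array([456.5, -88.1]), array([79.3, 47.2]), 77.9)
bolt [array([ 451.8, -196.5,    8. ]), array([ 453.5, -197.9,   50. ])]
```

Measured: stop board centre (612.4,9.5), yaw -1.3°. Flange board centre (620.7,-236.5), yaw -1.6°, so the peg should be at about (640.7,-237) and the small recess at (580.5,-173.3). Flange (447,102), knob (447,3), block (458,-88) at 78°, bolt (452,-197). The flange goes first.

```bash
python3 -m handwheel '[[[-0.052,-0.072,0.07,0,0,-0.8,1],[-0.052,-0.072,0.07,0,0,-0.8,1],[-0.052,-0.072,0.07,0,0,-0.8,1],[-0.052,-0.072,0.07,0,0,-0.8,1],[-0.052,-0.072,0.07,0,0,-0.8,1],[-0.052,-0.072,0.07,0,0,-0.8,1],[-0.052,-0.072,0.07,0,0,-0.8,1],[-0.052,-0.072,0.07,0,0,-0.8,1]]]'
python3 - <<'E'
from h import *
togo(447,102,130,0)
E
```

```text
time: 2.92
position: [497.4, 29.0, 238.5]
eef_rot: [0.921, 0.39, -0.001, -0.002]
ft_force: [-0.4, 0.3, 0.2]
opening: 85.1
shift [ 0.0174 -0.0866  0.1088] turn [-0.004 -0.001 -0.77 ] cur yaw -44.1 q6 0.72 t 2.9167
```

```bash
python3 -m handwheel '[[[0.017,-0.087,0.109,-0.004,-0.001,-0.77,1],[0.017,-0.087,0.109,-0.004,-0.001,-0.77,1],[0.017,-0.087,0.109,-0.004,-0.001,-0.77,1],[0.017,-0.087,0.109,-0.004,-0.001,-0.77,1],[0.017,-0.087,0.109,-0.004,-0.001,-0.77,1],[0.017,-0.087,0.109,-0.004,-0.001,-0.77,1],[0.017,-0.087,0.109,-0.004,-0.001,-0.77,1],[0.017,-0.087,0.109,-0.004,-0.001,-0.77,1]]]'
python3 - <<'E'
from m import *
snap('wrist','w3')
f='w3';H,L=masks(f)
c=proj(f,[447,102,6]).astype(int);print('exp px',c)
bg=np.array([142,127,137]);d=np.linalg.norm(L-bg,axis=2)>14
r=[c[0]-62,c[0]+62,c[1]-75,c[1]+65]
print(circ(f,d,r,6),rect(f,d,r,6))
cv2.imwrite('pics/w3c.png',cv2.resize(load(f)[0],(640,480)))
togo(447,102,9,0)
E
```

```text
time: 3.58
position: [446.4, 101.2, 129.7]
eef_rot: [0.709, 0.706, -0.0, 0.0]
ft_force: [-0.0, 0.0, -0.0]
opening: 85.6
exp px [260 185]
(array([446.7, 102.3]), array([61.7, 63.4])) (array([446.7, 102.7]), array([63.2, 61.8]), 89.8)
shift [0.0007 0.0004 0.1209] turn [ 0.     0.    -0.006] cur yaw -0.3 q6 0.12 t 3.6333
```

View pics/w3c.png

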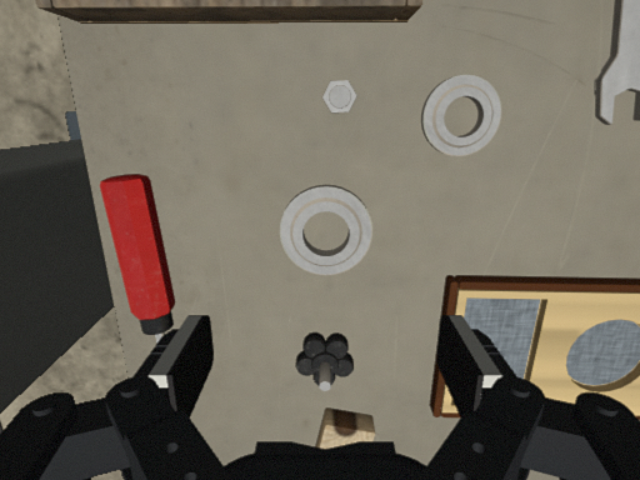

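The larger ring, at (326,230) in this view, measures 62–63 mm and sits at (446.7,102.3). The ring at (462,115) is clearly smaller. I'll descend and grip the larger one.

```bash
python3 -m handwheel '[[[0.0007,0.0004,0.04,0,0,0,1],[0.0007,0.0004,0.075,0,0,0,1],[0.0007,0.0004,0.1,0,0,0,1],[0.0007,0.0004,0.115,0,0,0,1],[0.0007,0.0004,0.121,0,0,0,1],[0.0007,0.0004,0.121,0,0,0,1],[0.0007,0.0004,0.121,0,0,0,1],[0.0007,0.0004,0.121,0,0,0,1]]]'
python3 -m handwheel '[[[0,0,0,0,0,0,0],[0,0,0,0,0,0,0],[0,0,0,0,0,0,0],[0,0,0,0,0,0,0],[0,0,0,0,0,0,0],[0,0,0,0,0,0,0],[0,0,0,0,0,0,0],[0,0,0,0,0,0,0]]]'
python3 -m handwheel '[[[0,0,-0.03,0,0,0,0],[0,0,-0.06,0,0,0,0],[0,0,-0.09,0,0,0,0],[0,0,-0.11,0,0,0,0],[0,0,-0.12,0,0,0,0],[0,0,-0.12,0,0,0,0],[0,0,-0.12,0,0,0,0],[0,0,-0.12,0,0,0,0]]]'
python3 - <<'E'
from m import *
snap('wrist','w4')
f='w4'
cv2.imwrite('pics/w4c.png',cv2.resize(load(f)[0],(640,480)))
togo(640.7,-237,130,-1.6)
E
```

```text
time: 4.3
position: [448.5, 102.0, 10.5]
eef_rot: [0.71, 0.704, 0.001, 0.001]
ft_force: [0.9, 1.4, 0.4]
opening: 85.3
time: 4.97
position: [450.0, 102.1, 12.7]
eef_rot: [0.71, 0.704, 0.002, 0.002]
ft_force: [-5.5, 0.5, 14.6]
opening: 58.6
time: 5.63
position: [448.2, 102.0, 130.9]
eef_rot: [0.71, 0.704, 0.001, 0.001]
ft_force: [-0.9, -0.4, -1.0]
opening: 58.2
shift [-0.3375  0.1953  0.0012] turn [0.002 0.    0.02 ] cur yaw -0.4 q6 0.12 t 5.6833
```

View pics/w4c.png

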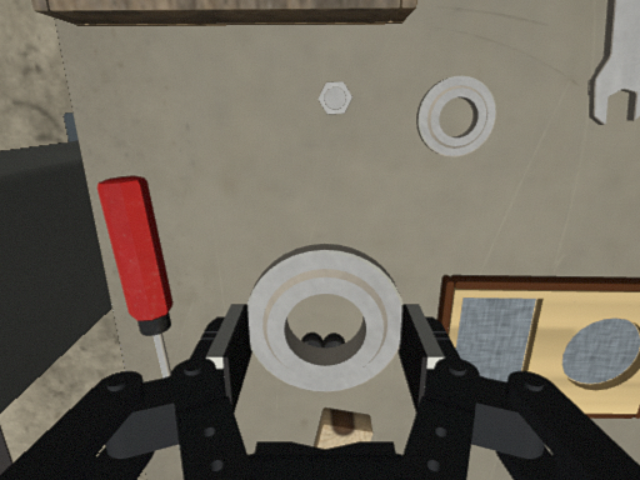

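```bash
python3 - <<'E'
from m import *
f='w4'
for h in(130.2,126,118.2): print(h,ray(f,326*.8,328*.8,h).round(1))
for p in((285,328),(367,328),(326,290),(326,366)): print(ray(f,p[0]*.8,p[1]*.8,130.2).round(1))
for p in((249,310),(402,310),(326,391)): print('outer',ray(f,p[0]*.8,p[1]*.8,129).round(1))
E
python3 -m handwheel '[[[-0.17,0.098,-0.03,0,0,0.01,0],[-0.17,0.098,-0.03,0,0,0.01,0],[-0.17,0.098,-0.03,0,0,0.01,0],[-0.17,0.098,-0.03,0,0,0.01,0],[-0.17,0.098,-0.03,0,0,0.01,0],[-0.17,0.098,-0.03,0,0,0.01,0],[-0.17,0.098,-0.03,0,0,0.01,0],[-0.17,0.098,-0.03,0,0,0.01,0]]]'
python3 - <<'E'
from h import *
togo(640.7,-237,110,-1.6)
E
```

```text
130.2 [448.4 103.3 130.2]
126 [448.4 100.7 126. ]
118.2 [448.4  96.  118.2]
[433.  103.4 130.2]
[463.8 103.1 130.2]
[448.5 119.  130.2]
[448.3  86.4 130.2]
outer [419.8 110.5 129. ]
outer [476.8 109.9 129. ]
outer [448.2  73.6 129. ]
time: 6.35
position: [543.4, -68.4, 158.9]
eef_rot: [0.714, 0.701, -0.0, -0.001]
ft_force: [-0.4, 0.3, -2.1]
opening: 58.2
shift [-0.1669  0.1004  0.0486] turn [-0.001 -0.001  0.01 ] cur yaw -1.0 q6 -0.2 t 6.35
```

```bash
python3 -m handwheel '[[[-0.167,0.1,0.049,0,0,0.01,0],[-0.167,0.1,0.049,0,0,0.01,0],[-0.167,0.1,0.049,0,0,0.01,0],[-0.167,0.1,0.049,0,0,0.01,0],[-0.167,0.1,0.049,0,0,0.01,0],[-0.167,0.1,0.049,0,0,0.01,0],[-0.167,0.1,0.049,0,0,0.01,0],[-0.167,0.1,0.049,0,0,0.01,0]]]'
python3 - <<'E'
from m import *
snap('wrist','w5')
f='w5'
cv2.imwrite('pics/w5c.png',cv2.resize(load(f)[0],(800,600),interpolation=cv2.INTER_CUBIC))
togo(640.7,-238,65,-1.6)
E
```

```text
time: 7.02
position: [639.5, -235.3, 108.4]
eef_rot: [0.717, 0.697, -0.0, -0.002]
ft_force: [-0.0, 0.6, -0.6]
opening: 58.7
shift [-0.0029  0.0009  0.0444] turn [-0.002 -0.002  0.001] cur yaw -1.5 q6 -0.4 t 7.0667
```

View pics/w5c.png

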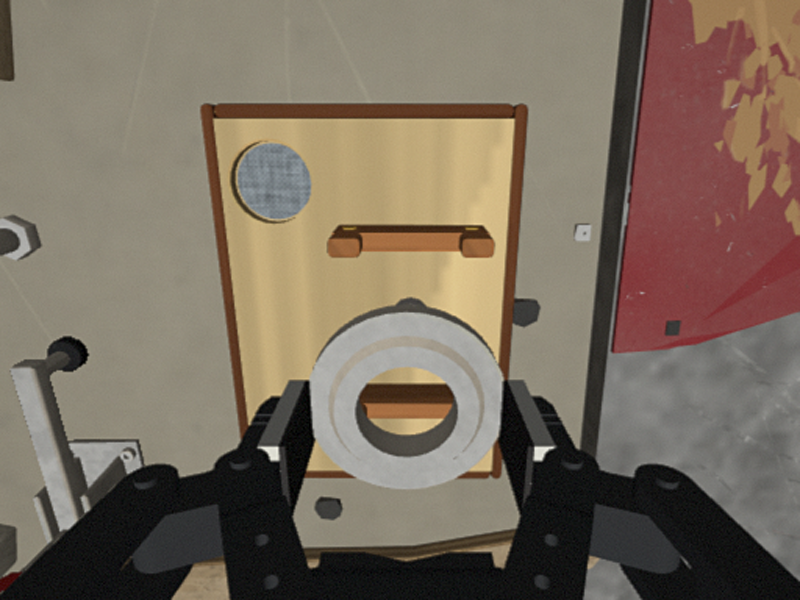

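```bash
python3 - <<'E'
from m import *
f='w5'
g=lambda u,v,h: ray(f,u*.64,v*.64,h).round(1)
print('horn L/R near-top', g(328,248,48),g(495,248,48),'recess rim',g(236,181,15),g(310,181,15),g(273,222,15),g(273,141,15))
print('board corners',g(207,104,15),g(524,104,15), 'peg far edge',g(410,299,29.5))
print('ring c',g(407,400,108.4-.7),'ring outer',g(312,390,107),g(503,390,107))
print('pegs proj',proj(f,[640.7,-237,29.5])/.64, proj(f,[640.7,-227.5,29.5])/.64)
E
```

```text
horn L/R near-top [ 609.6 -196.8   48. ] [ 675.1 -198.5   48. ] recess rim [ 565.6 -172.7   15. ] [ 598.3 -173.6   15. ] [ 579.9 -191.2   15. ] [ 583.8 -156.4   15. ]
board corners [ 557.6 -140.8   15. ] [ 691.2 -144.4   15. ] peg far edge [ 641.2 -224.8   29.5]
ring c [ 639.8 -230.7  107.7] ring outer [ 611.5 -227.   107. ] [ 668.4 -228.4  107. ]
pegs proj [409.5957319  324.47107504] [409.07419133 304.66659806]
```

The flange is held level over the peg. The peg estimates disagree by about 3 mm in y, so I'll back off 60 mm to see the peg unobstructed.

```bash
python3 -m handwheel '[[[-0.06,0,-0.02,0,0,0,0],[-0.06,0,-0.02,0,0,0,0],[-0.06,0,-0.02,0,0,0,0],[-0.06,0,-0.02,0,0,0,0],[-0.06,0,-0.02,0,0,0,0],[-0.06,0,-0.02,0,0,0,0],[-0.06,0,-0.02,0,0,0,0],[-0.06,0,-0.02,0,0,0,0]]]'
python3 - <<'E'
from m import *
snap('wrist','w6')
im=load('w6')[0]; 
c=proj('w6',[640.7,-236,20]).astype(int); print(c)
a=im[c[1]-60:c[1]+60,c[0]-80:c[0]+80]
im2=load('w2')[0]; c2=proj('w2',[640.7,-236,20]).astype(int); print(c2)
b=im2[c2[1]-30:c2[1]+30,c2[0]-40:c2[0]+40]
cv2.imwrite('pics/p6.png',np.hstack([cv2.resize(a,(400,300),interpolation=cv2.INTER_CUBIC),cv2.resize(b,(400,300),interpolation=cv2.INTER_CUBIC)]))
togo(640.7,-238,65,-1.6)
E
```

```text
time: 7.73
position: [638.3, -293.9, 128.9]
eef_rot: [0.716, 0.698, -0.0, -0.002]
ft_force: [-0.5, -0.1, -0.7]
opening: 58.5
[261 117]
[414  78]
shift [0.0561 0.0011 0.0641] turn [-0.003 -0.002  0.002] cur yaw -1.5 q6 -0.48 t 7.7833
```

View pics/p6.png

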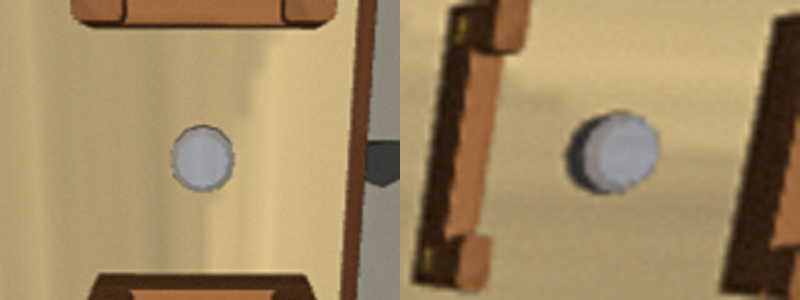

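```bash
python3 - <<'E'
from m import *
for h in(15,29.5): print(ray('w6',262.2,120.6,h).round(1),ray('w2',420,78,h).round(1))
print('rests w6 inner edges: top rest bottom edge z15',ray('w6',181+80,57+27/2.5,15).round(1),'lower rest inner top z36',ray('w6',261,57+290/2.5,36).round(1))
E
```

```text
[ 641.1 -238.6   15. ] [ 641.1 -245.5   15. ]
[ 641.  -237.2   29.5] [ 640.8 -238.6   29.5]
rests w6 inner edges: top rest bottom edge z15 [ 641.1 -201.4   15. ] lower rest inner top z36 [ 639.3 -274.    36. ]
```

```bash
python3 -m handwheel '[[[0.056,0.001,0.04,-0.003,-0.002,0,0],[0.056,0.001,0.06,-0.003,-0.002,0,0],[0.056,0.001,0.074,-0.003,-0.002,0,0],[0.056,0.001,0.074,-0.003,-0.002,0,0],[0.056,0.001,0.074,-0.003,-0.002,0,0],[0.056,0.001,0.074,-0.003,-0.002,0,0],[0.056,0.001,0.074,-0.003,-0.002,0,0],[0.056,0.001,0.074,-0.003,-0.002,0,0]]]'
python3 - <<'E'
from m import *
togo(641,-238.1,28,-1.6)
E
```

```text
time: 8.45
position: [642.0, -239.6, 57.5]
eef_rot: [0.716, 0.698, 0.001, 0.002]
ft_force: [-0.1, 0.2, -1.9]
opening: 58.2
shift [ 0.0015 -0.0011  0.0295] turn [0.004 0.002 0.001] cur yaw -1.5 q6 -0.41 t 8.45
```

```bash
python3 -m handwheel '[[[0.0015,-0.001,0,0.004,0.002,0,0],[0.0015,-0.001,0.005,0.004,0.002,0,0],[0.0015,-0.001,0.01,0.004,0.002,0,0],[0.0015,-0.001,0.015,0.004,0.002,0,0],[0.0015,-0.001,0.02,0.004,0.002,0,0],[0.0015,-0.001,0.025,0.004,0.002,0,0],[0.0015,-0.001,0.028,0.004,0.002,0,0],[0.0015,-0.001,0.029,0.004,0.002,0,0]]]'
```

```text
time: 9.12
position: [640.8, -238.0, 28.1]
eef_rot: [0.716, 0.698, -0.0, -0.001]
ft_force: [-2.0, 1.2, 4.5]
opening: 58.2
```

```bash
python3 -m handwheel '[[[0,0,0,0,0,0,1],[0,0,0,0,0,0,1],[0,0,0,0,0,0,1],[0,0,0,0,0,0,1],[0,0,0,0,0,0,1],[0,0,-0.01,0,0,0,1],[0,0,-0.03,0,0,0,1],[0,0,-0.06,0,0,0,1]]]'
python3 -m handwheel '[[[0.01,-0.05,-0.06,0,0,0,1],[0.02,-0.08,-0.08,0,0,0,1],[0.02,-0.1,-0.08,0,0,0,1],[0.02,-0.1,-0.08,0,0,0,1],[0.02,-0.1,-0.08,0,0,0,1],[0.02,-0.1,-0.08,0,0,0,1],[0.02,-0.1,-0.08,0,0,0,1],[0.02,-0.1,-0.08,0,0,0,1]]]'
python3 - <<'E'
from m import *
f=snap('wrist','w7'); cv2.imwrite('pics/w7c.png',cv2.resize(load('w7')[0],(640,480)))
togo(453,-197,110,0)
E
```

```text
time: 9.78
position: [638.6, -237.0, 85.7]
eef_rot: [0.716, 0.698, -0.001, -0.003]
ft_force: [0.5, 0.4, 1.0]
opening: 85.2
time: 10.45
position: [540.2, -214.6, 165.5]
eef_rot: [0.716, 0.698, -0.001, -0.004]
ft_force: [-0.1, -0.8, -0.1]
opening: 85.4
shift [ 0.0151 -0.0871  0.0561] turn [-0.008 -0.004 -0.026] cur yaw -1.5 q6 -0.44 t 10.5
```

View pics/w7c.png

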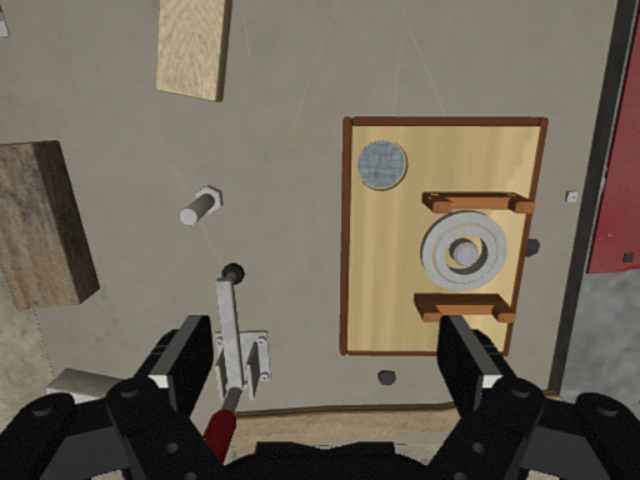

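The flange is seated over the peg at (465,252). Next is the long bolt, with its tip at (189,215). I'll check the height of the clamp bar first.

```bash
python3 - <<'E'
from m import *
from scipy.optimize import least_squares
def tri(*o): 
    r=least_squares(lambda p:np.concatenate([proj(f,p)-np.array(q)*s for f,q,s in o]),[450,-230,30]); return r.x.round(1),round(r.cost,1)
print('bar end',tri(('w7',(226,282),.8),('w2',(641,333),.64),('w1',(490,307),.64)))
print('bar far',tri(('w7',(236,388),.8),('w2',(748,335),.64),('w1',(612,307),.64)))
print('tip',tri(('w7',(189,216),.8),('w2',(586,353),.64),('w1',(419,327),.64)))
print('head top',ray('w7',210*.8,196*.8,8).round(1),ray('w1',416*.64,305*.64,8).round(1))
togo(453,-197,110,0)
E
python3 -m handwheel '[[[0.015,-0.087,0.03,-0.008,-0.004,-0.026,1],[0.015,-0.087,0.03,-0.008,-0.004,-0.026,1],[0.015,-0.087,0.03,-0.008,-0.004,-0.026,1],[0.015,-0.087,0.03,-0.008,-0.004,-0.026,0.6],[0.015,-0.087,0.03,-0.008,-0.004,-0.026,0.6],[0.015,-0.087,0.03,-0.008,-0.004,-0.026,0.6],[0.015,-0.087,0.03,-0.008,-0.004,-0.026,0.6],[0.015,-0.087,0.03,-0.008,-0.004,-0.026,0.6]]]'
python3 - <<'E'
from m import *
snap('wrist','w8'); H,L=masks('w8')
c=proj('w8',[453,-197,50]).astype(int);print(c)
d=np.linalg.norm(L-[142,127,137],axis=2)>14
for q in cv2.findContours(d.astype(np.uint8),cv2.RETR_EXTERNAL,cv2.CHAIN_APPROX_NONE)[0]:
    x,y,w,h=cv2.boundingRect(q)
    if abs(x+w/2-c[0])<30 and abs(y+h/2-c[1])<30 and w>5: print('blob',x,y,w,h,ray('w8',x+w/2,y+h-8,50).round(1))
togo(453,-197,36,0)
E
```

```text
bar end (array([ 465.8, -251.3,   36.1]), np.float64(2.4))
bar far (array([ 467. , -338.8,   42.8]), np.float64(1.0))
tip (array([ 451.8, -199. ,   48.3]), np.float64(0.5))
head top [ 454.2 -194.1    8. ] [ 455.4 -197.6    8. ]
shift [ 0.0151 -0.0871  0.0561] turn [-0.008 -0.004 -0.026] cur yaw -1.5 q6 -0.44 t 10.5
time: 11.17
position: [454.8, -197.7, 137.1]
eef_rot: [0.707, 0.707, 0.0, 0.001]
ft_force: [0.5, -0.5, 0.8]
opening: 51.4
[257 200]
blob 246 170 22 40 [ 452.6 -198.4   50. ]
shift [ 0.0007 -0.0016  0.1009] turn [ 0.001  0.001 -0.   ] cur yaw -0.0 q6 -0.51 t 11.2167
```

```bash
python3 -m handwheel '[[[0,-0.002,0.03,0,0,0,0.6],[0,-0.002,0.06,0,0,0,0.6],[0,-0.002,0.08,0,0,0,0.6],[0,-0.002,0.095,0,0,0,0.6],[0,-0.002,0.1,0,0,0,0.6],[0,-0.002,0.1,0,0,0,0.6],[0,-0.002,0.1,0,0,0,0.6],[0,-0.002,0.1,0,0,0,0.6]]]'
python3 -m handwheel '[[[0,0,0,0,0,0,0],[0,0,0,0,0,0,0],[0,0,0,0,0,0,0],[0,0,0,0,0,0,0],[0,0,0,0,0,0,0],[0,0,0,0,0,0,0],[0,0,0,0,0,0,0],[0,0,0,0,0,0,0]]]'
python3 -m handwheel '[[[0,0,-0.02,0,0,0,0],[0,0,-0.05,0,0,0,0],[0,0,-0.07,0,0,0,0],[0,0,-0.08,0,0,0,0],[0,0,-0.08,0,0,0,0],[0,0,-0.08,0,0,0,0],[0,0,-0.08,0,0,0,0],[0,0,-0.08,0,0,0,0]]]'
python3 - <<'E'
from h import *
togo(581,-174,100,0)
E
```

```text
time: 11.88
position: [453.9, -198.3, 38.4]
eef_rot: [0.707, 0.707, 0.001, 0.002]
ft_force: [0.6, -0.4, 0.6]
opening: 51.0
time: 12.55
position: [454.3, -198.6, 39.0]
eef_rot: [0.707, 0.707, 0.001, 0.002]
ft_force: [-1.1, -0.6, 5.3]
opening: 9.5
time: 13.22
position: [452.8, -197.8, 117.0]
eef_rot: [0.707, 0.707, 0.0, 0.001]
ft_force: [0.1, 0.5, -0.3]
opening: 9.4
shift [0.0238 0.1281 0.0172] turn [ 0.002  0.001 -0.   ] cur yaw -0.0 q6 -0.52 t 13.2167
```

```bash
python3 -m handwheel '[[[0.024,0.128,-0.01,0.002,0.001,0,0],[0.024,0.128,-0.01,0.002,0.001,0,0],[0.024,0.128,-0.01,0.002,0.001,0,0],[0.024,0.128,-0.01,0.002,0.001,0,0],[0.024,0.128,0.017,0.002,0.001,0,0],[0.024,0.128,0.017,0.002,0.001,0,0],[0.024,0.128,0.017,0.002,0.001,0,0],[0.024,0.128,0.017,0.002,0.001,0,0]]]'
python3 - <<'E'
from h import *
snap('wrist','w9'); cv2.imwrite('pics/w9c.png',cv2.resize(load('w9')[0],(640,480)))
togo(581,-173.7,47,0)
E
```

```text
time: 13.88
position: [579.8, -173.6, 99.6]
eef_rot: [0.707, 0.707, -0.001, -0.001]
ft_force: [1.1, -0.6, -0.2]
opening: 9.3
shift [0.0003 0.0006 0.0536] turn [-0.001 -0.    -0.001] cur yaw -0.0 q6 -0.38 t 13.9333
```

View pics/w9c.png

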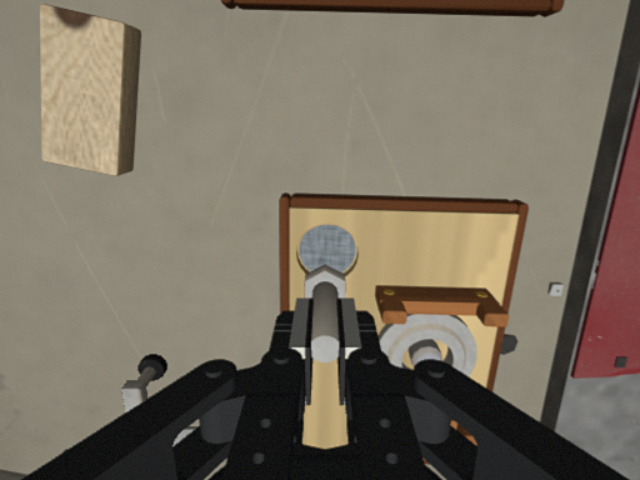

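```bash
python3 -m handwheel '[[[0,0.0006,0.02,0,0,0,0],[0,0.0006,0.035,0,0,0,0],[0,0.0006,0.045,0,0,0,0],[0,0.0006,0.05,0,0,0,0],[0,0.0006,0.052,0,0,0,0],[0,0.0006,0.053,0,0,0,0],[0,0.0006,0.054,0,0,0,0],[0,0.0006,0.054,0,0,0,0]]]'
```

```text
time: 14.6
position: [581.6, -174.2, 47.5]
eef_rot: [0.707, 0.707, 0.0, 0.0]
ft_force: [-0.3, -1.0, -0.9]
opening: 9.3
```

```bash
python3 -m handwheel '[[[0,0,0.001,0,0,0,0],[0,0,0.002,0,0,0,0],[0,0,0.002,0,0,0,0],[0,0,0.002,0,0,0,0],[0,0,0.002,0,0,0,0.4],[0,0,0.002,0,0,0,0.4],[0,0,0.002,0,0,0,0.4],[0,0,0.002,0,0,0,0.4]]]'
python3 -m handwheel '[[[0,0,0,0,0,0,0.4],[0,0,0,0,0,0,0.4],[0,0,-0.015,0,0,0,0.4],[0,0,-0.04,0,0,0,0.4],[0,0,-0.07,0,0,0,0.4],[0,0,-0.1,0,0,0,0.4],[0,0,-0.1,0,0,0,0.4],[0,0,-0.1,0,0,0,0.4]]]'
python3 - <<'E'
from h import *
togo(458,-88,125,-12)
E
```

```text
time: 15.27
position: [581.4, -174.1, 45.2]
eef_rot: [0.707, 0.707, 0.0, 0.0]
ft_force: [-0.3, -1.1, 0.4]
opening: 34.1
time: 15.93
position: [583.2, -174.8, 148.3]
eef_rot: [0.707, 0.707, 0.001, 0.003]
ft_force: [0.3, 0.1, 0.1]
opening: 33.8
shift [ 0.0868 -0.1254  0.0224] turn [0.006 0.002 0.209] cur yaw -0.0 q6 -0.37 t 15.9333
```

Now to hover over the block, with a picture from there.

```bash
python3 -m handwheel '[[[0.086,-0.125,0.02,0.006,0.002,0.209,0.8],[0.086,-0.125,0.02,0.006,0.002,0.209,0.8],[0.086,-0.125,0.02,0.006,0.002,0.209,0.8],[0.086,-0.125,0.02,0.006,0.002,0.209,0.8],[0.086,-0.125,0.02,0.006,0.002,0.209,0.8],[0.086,-0.125,0.02,0.006,0.002,0.209,0.8],[0.086,-0.125,0.02,0.006,0.002,0.209,0.8],[0.086,-0.125,0.02,0.006,0.002,0.209,0.8]]]'
python3 - <<'E'
from m import *
f='w10';snap('wrist',f);H,L=masks(f)
c=proj(f,[458,-88,10]).astype(int)
top=(L[...,0]>165)&(L[...,2]>139)
r=[c[0]-80,c[0]+80,max(c[1]-110,0),c[1]+110]
print(rect(f,top,r,20))
d=np.linalg.norm(L-[142,127,137],axis=2)>14
b=proj(f,[581,-174,45]);print('bolt px',b/.8)
cv2.imwrite('pics/w10c.png',cv2.resize(load(f)[0],(640,480)))
togo(458,-88,21,-12)
E
```

```text
time: 16.6
position: [459.2, -89.3, 127.6]
eef_rot: [0.777, 0.629, 0.0, 0.0]
ft_force: [0.6, -0.8, -0.5]
opening: 68.7
(array([457.1, -87.4]), array([72.4, 38.5]), 77.9)
bolt px [544.79019742 340.89506194]
shift [ 0.0011 -0.0015  0.1066] turn [ 0. -0. -0.] cur yaw -12.0 q6 -0.09 t 16.65
```

View pics/w10c.png

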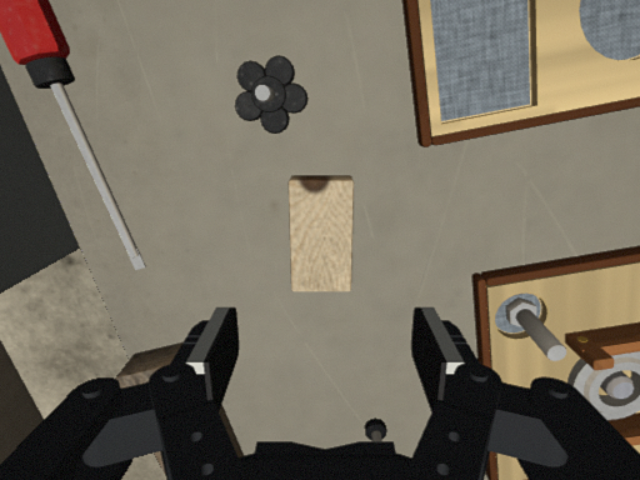

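The long bolt stands in its recess at (521,315). The block is centred under the gripper at (321,235). I'll grip it high, because the fingers don't fit inside the recess.

```bash
python3 -m handwheel '[[[0.001,-0.002,0.03,0,0,0,0.8],[0.001,-0.002,0.06,0,0,0,0.8],[0.001,-0.002,0.085,0,0,0,0.8],[0.001,-0.002,0.1,0,0,0,0.8],[0.001,-0.002,0.107,0,0,0,0.8],[0.001,-0.002,0.107,0,0,0,0.8],[0.001,-0.002,0.107,0,0,0,0.8],[0.001,-0.002,0.107,0,0,0,0.8]]]'
python3 -m handwheel '[[[0,0,0,0,0,0,0],[0,0,0,0,0,0,0],[0,0,0,0,0,0,0],[0,0,0,0,0,0,0],[0,0,0,0,0,0,0],[0,0,0,0,0,0,0],[0,0,0,0,0,0,0],[0,0,0,0,0,0,0]]]'
python3 -m handwheel '[[[0,0,-0.02,0,0,0,0],[0,0,-0.04,0,0,0,0],[0,0,-0.06,0,0,0,0],[0,0,-0.07,0,0,0,0],[0,0,-0.07,0,0,0,0],[0,0,-0.07,0,0,0,0],[0,0,-0.07,0,0,0,0],[0,0,-0.07,0,0,0,0]]]'
python3 - <<'E'
from h import *
togo(570.5,10.3,75,-1.3)
E
```

```text
time: 17.32
position: [458.9, -88.6, 22.1]
eef_rot: [0.777, 0.629, 0.001, 0.001]
ft_force: [0.6, 0.3, 0.3]
opening: 68.2
time: 17.98
position: [460.5, -89.0, 23.8]
eef_rot: [0.777, 0.629, 0.002, 0.002]
ft_force: [-1.7, 0.4, 6.4]
opening: 38.3
time: 18.65
position: [459.0, -88.6, 92.3]
eef_rot: [0.777, 0.629, 0.001, 0.001]
ft_force: [-0.2, -0.5, 0.0]
opening: 38.2
shift [0.1199 0.0883 0.0175] turn [ 0.003  0.    -0.187] cur yaw -12.0 q6 -0.09 t 18.65
```

```bash
python3 -m handwheel '[[[0.119,0.088,-0.01,0.003,0,-0.187,0],[0.119,0.088,-0.01,0.003,0,-0.187,0],[0.119,0.088,-0.01,0.003,0,-0.187,0],[0.119,0.088,-0.01,0.003,0,-0.187,0],[0.119,0.088,0,0.003,0,-0.187,0],[0.119,0.088,0.017,0.003,0,-0.187,0],[0.119,0.088,0.017,0.003,0,-0.187,0],[0.119,0.088,0.017,0.003,0,-0.187,0]]]'
python3 - <<'E'
from h import *
snap('wrist','w11'); cv2.imwrite('pics/w11c.png',cv2.resize(load('w11')[0],(640,480)))
togo(570.5,9.2,31,-1.3)
E
```

```text
time: 19.32
position: [567.7, 9.4, 73.0]
eef_rot: [0.715, 0.699, -0.002, -0.002]
ft_force: [-0.4, 0.6, -0.8]
opening: 38.0
shift [0.0001 0.002  0.0433] turn [-0.003  0.    -0.001] cur yaw -1.3 q6 -0.05 t 19.3667
```

View pics/w11c.png

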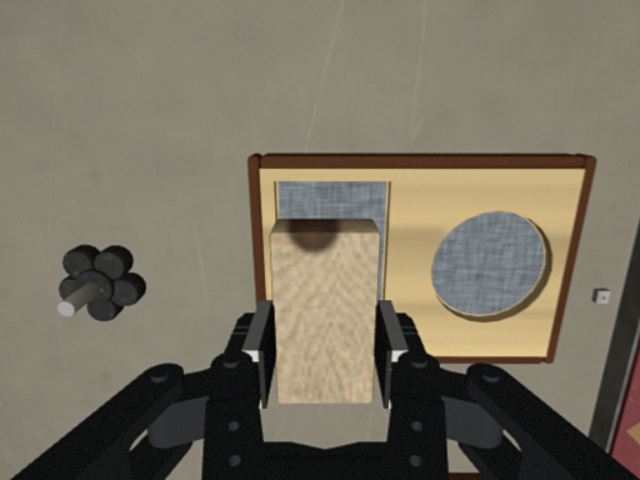

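```bash
python3 -m handwheel '[[[0,0.002,0.015,-0.003,0,0,0],[0,0.002,0.025,-0.003,0,0,0],[0,0.002,0.033,-0.003,0,0,0],[0,0.002,0.037,-0.003,0,0,0],[0,0.002,0.04,-0.003,0,0,0],[0,0.002,0.042,-0.003,0,0,0],[0,0.002,0.043,-0.003,0,0,0],[0,0.002,0.043,-0.003,0,0,0]]]'
```

```text
time: 20.03
position: [570.7, 9.1, 31.5]
eef_rot: [0.715, 0.699, 0.0, 0.0]
ft_force: [0.5, -0.4, -0.3]
opening: 38.0
```

```bash
python3 -m handwheel '[[[0,0,0.001,0,0,0,0],[0,0,0.001,0,0,0,0],[0,0,0.001,0,0,0,0],[0,0,0.001,0,0,0,0.7],[0,0,0.001,0,0,0,0.7],[0,0,0.001,0,0,0,0.7],[0,0,0.001,0,0,0,0.7],[0,0,0.001,0,0,0,0.7]]]'
python3 -m handwheel '[[[0,0,0,0,0,0,0.7],[0,0,0,0,0,0,0.7],[0,0,-0.02,0,0,0,0.7],[0,0,-0.05,0,0,0,0.7],[0,0,-0.08,0,0,0,0.7],[0,0,-0.1,0,0,0,0.7],[0,0,-0.1,0,0,0,0.7],[0,0,-0.1,0,0,0,0.7]]]'
python3 - <<'E'
from h import *
togo(447,3,110,0)
E
```

```text
time: 20.7
position: [570.7, 9.1, 30.6]
eef_rot: [0.715, 0.699, 0.0, 0.0]
ft_force: [0.2, 0.2, -0.5]
opening: 59.7
time: 21.37
position: [572.0, 9.1, 132.5]
eef_rot: [0.715, 0.699, 0.001, 0.002]
ft_force: [0.5, 0.1, 0.1]
opening: 60.0
shift [-0.009  -0.1249  0.0219] turn [ 0.004  0.001 -0.023] cur yaw -1.3 q6 -0.05 t 21.3667
```

```bash
python3 -m handwheel '[[[-0.009,-0.125,0.01,0.004,0.001,-0.023,0.5],[-0.009,-0.125,0.01,0.004,0.001,-0.023,0.5],[-0.009,-0.125,0.01,0.004,0.001,-0.023,0.5],[-0.009,-0.125,0.01,0.004,0.001,-0.023,0.5],[-0.009,-0.125,0.01,0.004,0.001,-0.023,0.5],[-0.009,-0.125,0.01,0.004,0.001,-0.023,0.5],[-0.009,-0.125,0.01,0.004,0.001,-0.023,0.5],[-0.009,-0.125,0.01,0.004,0.001,-0.023,0.5]]]'
python3 - <<'E'
from m import *
f='w12';snap('wrist',f);H,L=masks(f)
c=proj(f,[447,3,38]).astype(int);print(c)
k=[c[0]-40,c[0]+40,c[1]-45,c[1]+45]
q=big(L[...,0]<75,k);x,y,w,h=cv2.boundingRect(q);print('knob bb',x,y,w,h,circ(f,L[...,0]<75,k,10))
# stud: non-black pixels inside hull
hull=np.zeros(L.shape[:2],np.uint8);cv2.fillConvexPoly(hull,cv2.convexHull(q),1)
m=(hull>0)&(L[...,0]>150)
n,lb,st,ce=cv2.connectedComponentsWithStats(m.astype(np.uint8))
for i in range(1,n):
    if st[i,4]>8: print(st[i],ce[i].round(1),ray(f,*ce[i],38).round(1))
print(L[c[1]-12:c[1]+13:2,c[0]-12:c[0]+13:2,0])
togo(447,3,32,0)
E
```

```text
time: 22.03
position: [448.3, 2.9, 122.5]
eef_rot: [0.707, 0.707, 0.001, 0.0]
ft_force: [-0.3, -0.1, 0.6]
opening: 42.7
[258 202]
knob bb 230 165 53 51 (array([445.5,   3.8]), array([39.9, 40.5]))
[252 165  10   6  26] [257.2 166.5] [446.4  29.6  38. ]
[233 178   5   7  15] [234.7 181.4] [430.5  18.8  38. ]
[277 180   5   8  16] [278.8 183.4] [461.7  17.3  38. ]
[251 198  11  10  84] [255.9 202.3] [445.4   3.   38. ]
[238 204   9   8  24] [243.1 207. ] [436.1  -0.6  38. ]
[266 206   8   6  22] [268.8 207.8] [454.8  -1.2  38. ]
[[ 56  50  54  54  78  85  83  61  58  57  52  39  60]
 [ 55  57  54  77  89  95  90  77  55  51  58  44  63]
 [ 50  51  49  90  99 101  96  84 101  62  59  40  71]
 [ 55  66  73 101 108 107 103  92  58  64  59  50  68]
 [ 50  58  54 116 180 185 178 109  59  58  53  61  62]
 [ 60  50  54 181 186 188 188 187  57  56  56  61  59]
 [ 47  34  64 193 187 187 186 187 104  27  58  60  60]
 [ 80  47  50 182 185 185 188 190  75  39  77  68  52]
 [ 84  58  51 108 189 191 191 140  50  53 116 160 152]
 [ 84  57  55  47  70 100  70  43  53  48 117 159 155]
 [110  46  56  56  57  54  56  54  61  42 150 155 153]
 [156  61  48  53  56  58  56  55  65  87 155 154 155]
 [155 151  83  51  50  53  49  52  87 156 154 156 154]]
shift [ 0.0001 -0.0013  0.0904] turn [ 0.001 -0.    -0.   ] cur yaw -0.0 q6 -0.11 t 22.0833
```

```bash
python3 -m handwheel '[[[0,-0.003,0.03,0,0,0,0.5],[0,-0.003,0.055,0,0,0,0.5],[0,-0.003,0.075,0,0,0,0.5],[0,-0.003,0.085,0,0,0,0.5],[0,-0.003,0.09,0,0,0,0.5],[0,-0.003,0.09,0,0,0,0.5],[0,-0.003,0.09,0,0,0,0],[0,-0.003,0.09,0,0,0,0]]]'
python3 -m handwheel '[[[0,0,0,0,0,0,0],[0,0,0,0,0,0,0],[0,0,0,0,0,0,0],[0,0,0,0,0,0,0],[0,0,0,0,0,0,0],[0,0,0,0,0,0,0],[0,0,0,0,0,0,0],[0,0,0,0,0,0,0]]]'
python3 -m handwheel '[[[0,0,-0.02,0,0,0,0],[0,0,-0.04,0,0,0,0],[0,0,-0.06,0,0,0,0],[0,0,-0.07,0,0,0,0],[0,0,-0.07,0,0,0,0],[0,0,-0.07,0,0,0,0],[0,0,-0.07,0,0,0,0],[0,0,-0.07,0,0,0,0]]]'
python3 - <<'E'
from h import *
togo(652.5,9.6,95,0)
E
```

```text
time: 22.75
position: [446.7, 2.8, 33.8]
eef_rot: [0.707, 0.707, 0.001, 0.001]
ft_force: [0.6, -0.4, -0.3]
opening: 19.7
time: 23.42
position: [447.7, 2.6, 34.7]
eef_rot: [0.707, 0.707, 0.002, 0.002]
ft_force: [1.1, 0.6, 5.7]
opening: 5.0
time: 24.08
position: [446.2, 2.8, 103.1]
eef_rot: [0.707, 0.707, 0.001, 0.001]
ft_force: [-0.4, 0.9, -0.6]
opening: 4.9
shift [0.0069 0.2063 0.0087] turn [ 0.003 -0.    -0.   ] cur yaw -0.0 q6 -0.11 t 24.0833
```

```bash
python3 -m handwheel '[[[0.007,0.206,0,0.003,0,0,0],[0.007,0.206,0,0.003,0,0,0],[0.007,0.206,0,0.003,0,0,0],[0.007,0.206,0,0.003,0,0,0],[0.007,0.206,0.01,0.003,0,0,0],[0.007,0.206,0.02,0.003,0,0,0],[0.007,0.206,0.02,0.003,0,0,0],[0.007,0.206,0.02,0.003,0,0,0]]]'
python3 - <<'E'
from h import *
togo(652.5,9.3,42,0)
E
```

```text
time: 24.75
position: [650.0, 9.9, 80.7]
eef_rot: [0.707, 0.707, -0.002, -0.002]
ft_force: [0.0, 0.5, 0.7]
opening: 5.1
shift [-0.0006  0.0028  0.0387] turn [-0.006 -0.    -0.   ] cur yaw -0.0 q6 -0.06 t 24.75
```

```bash
python3 -m handwheel '[[[0,0.002,0.01,-0.006,0,0,0],[0,0.002,0.02,-0.006,0,0,0],[0,0.002,0.028,-0.006,0,0,0],[0,0.002,0.033,-0.006,0,0,0],[0,0.002,0.036,-0.006,0,0,0],[0,0.002,0.038,-0.006,0,0,0],[0,0.002,0.039,-0.006,0,0,0],[0,0.002,0.039,-0.006,0,0,0]]]'
```

```text
time: 25.42
position: [652.0, 9.9, 42.1]
eef_rot: [0.707, 0.707, 0.0, 0.0]
ft_force: [0.7, 0.7, 0.1]
opening: 5.1
```

```bash
python3 -m handwheel '[[[0,0,0.001,0,0,0,0],[0,0,0.001,0,0,0,0],[0,0,0.001,0,0,0,0],[0,0,0.001,0,0,0,0.4],[0,0,0.001,0,0,0,0.4],[0,0,0.001,0,0,0,0.4],[0,0,0.001,0,0,0,0.4],[0,0,0.001,0,0,0,0.4]]]'
python3 -m handwheel '[[[0,0,0,0,0,0,0.4],[0,0,0,0,0,0,0.4],[0,0,-0.02,0,0,0,0.4],[0,0,-0.05,0,0,0,0.4],[0,0,-0.08,0,0,0,0.4],[0,0,-0.11,0,0,0,0.4],[0,0,-0.12,0,0,0,0.4],[0,0,-0.12,0,0,0,0.4]]]'
python3 - <<'E'
from h import *
togo(615,240,170,8)
E
```

```text
time: 26.08
position: [651.9, 9.9, 40.9]
eef_rot: [0.707, 0.707, 0.0, 0.0]
ft_force: [0.5, 1.0, -0.3]
opening: 34.5
time: 26.75
position: [654.4, 9.7, 165.7]
eef_rot: [0.707, 0.707, 0.003, 0.003]
ft_force: [0.3, -0.6, 0.3]
opening: 34.6
shift [ 0.2303 -0.0394 -0.0046] turn [ 0.008  0.001 -0.14 ] cur yaw -0.0 q6 -0.06 t 26.75
```

```bash
python3 -m handwheel '[[[0.23,-0.039,-0.005,0.008,0.001,-0.14,0.7],[0.23,-0.039,-0.005,0.008,0.001,-0.14,0.7],[0.23,-0.039,-0.005,0.008,0.001,-0.14,0.7],[0.23,-0.039,-0.005,0.008,0.001,-0.14,0.7],[0.23,-0.039,-0.005,0.008,0.001,-0.14,0.7],[0.23,-0.039,-0.005,0.008,0.001,-0.14,0.7],[0.23,-0.039,-0.005,0.008,0.001,-0.14,0.7],[0.23,-0.039,-0.005,0.008,0.001,-0.14,0.7]]]'
python3 - <<'E'
from m import *
f='w13';snap('wrist',f);H,L=masks(f)
bg=np.median(L[60:260,150:360].reshape(-1,3),0);print(bg)
m=(L[...,0]>bg[0]+12)
a=proj(f,[620,264,8]);print('exp',a)
r=[max(0,int(a[0]-70)),int(a[0]+70),max(0,int(a[1]-170)),int(a[1]+150)]
m=(np.linalg.norm(L-bg,axis=2)>12)
q=big(m,r);w=wpts(f,q,6);print(cv2.boundingRect(q),cv2.minAreaRect(w))
# shank edges: for slices along axis
c,s,ang=cv2.minAreaRect(w); 
k=np.zeros(m.shape,np.uint8);cv2.drawContours(k,[q],-1,1,-1)
v,u=np.nonzero(k);P=wpts(f,np.c_[u,v],6);mu=np.array(c)
A=P-P.mean(0);ax=np.linalg.svd(A[::5],full_matrices=False)[2][0];ax*=np.sign(ax[1]);n=np.array([-ax[1],ax[0]])
t=(P-mu)@ax;d=(P-mu)@n;print('axis deg',np.degrees(np.arctan2(ax[1],ax[0])),'mean',P.mean(0),'t range',t.min(),t.max())
for x in range(-90,95,15):
    i=abs(t-x)<3
    if i.any():print(x,d[i].min().round(1),d[i].max().round(1),end=' | ')
cv2.imwrite('pics/w13c.png',cv2.resize(load(f)[0],(640,480)))
E
```

```text
time: 27.42
position: [614.1, 241.0, 168.2]
eef_rot: [0.655, 0.756, -0.001, -0.001]
ft_force: [0.3, -0.9, 0.5]
opening: 59.8
[148. 127. 137.]
exp [270.57884157 151.87784224]
(250, 49, 35, 193) ((616.1002807617188, 260.60443115234375), (34.053489685058594, 181.41444396972656), 9.59873104095459)
axis deg 97.92348 mean [617.6004 264.777 ] t range -90.41146338329872 90.64373238405824
-90 -14.5 11.2 | -75 -18.3 14.3 | -60 -18.9 15.2 | -45 -10.5 6.3 | -30 -10.2 6.3 | -15 -9.9 6.4 | 0 -9.6 5.5 | 15 -10.2 5.6 | 30 -9.9 5.7 | 45 -9.5 5.7 | 60 -10.0 5.8 | 75 -14.9 11.1 | 90 -13.6 9.3 |
```

```bash
python3 - <<'E'
from h import *
togo(618.1,260.9,60,7.9)
E
```

```text
shift [0.0207 0.0068 0.1084] turn [-0.002  0.001  0.003] cur yaw 8.1 q6 0.15 t 27.4667
```

View pics/w13c.png

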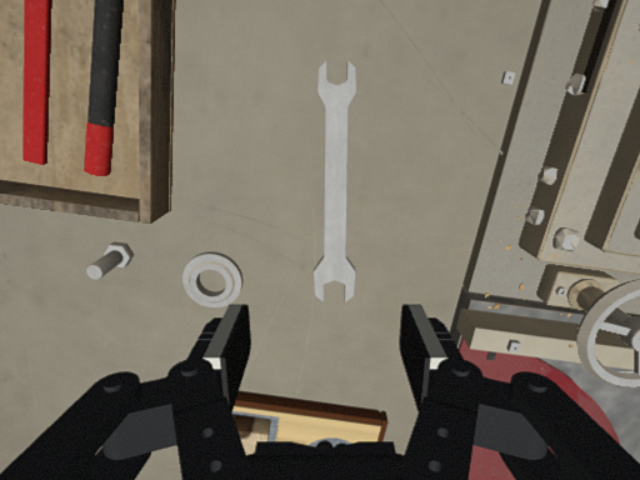

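The spanner's shank runs through (335,190) and nothing stands near it. Lowering to grip it at mid-length.

```bash
python3 -m handwheel '[[[0.021,0.007,0.03,-0.002,0.001,0.003,0.5],[0.021,0.007,0.06,-0.002,0.001,0.003,0.5],[0.021,0.007,0.09,-0.002,0.001,0.003,0.5],[0.021,0.007,0.108,-0.002,0.001,0.003,0.5],[0.021,0.007,0.108,-0.002,0.001,0.003,0.5],[0.021,0.007,0.108,-0.002,0.001,0.003,0.5],[0.021,0.007,0.108,-0.002,0.001,0.003,0.5],[0.021,0.007,0.108,-0.002,0.001,0.003,0.5]]]'
python3 - <<'E'
from h import *
togo(618.1,260.9,15,7.9)
E
```

```text
time: 28.13
position: [620.1, 261.1, 63.0]
eef_rot: [0.657, 0.754, 0.002, 0.001]
ft_force: [0.1, 0.6, 1.0]
opening: 42.4
shift [ 0.     -0.0022  0.048 ] turn [ 0.003 -0.001 -0.001] cur yaw 7.9 q6 0.18 t 28.1333
```

```bash
python3 -m handwheel '[[[0,-0.002,0.015,0.003,-0.001,0,0.5],[0,-0.002,0.03,0.003,-0.001,0,0.5],[0,-0.002,0.04,0.003,-0.001,0,0.5],[0,-0.002,0.045,0.003,-0.001,0,0.5],[0,-0.002,0.048,0.003,-0.001,0,0.5],[0,-0.002,0.048,0.003,-0.001,0,0.5],[0,-0.002,0.048,0.003,-0.001,0,0.5],[0,-0.002,0.048,0.003,-0.001,0,0.5]]]'
python3 -m handwheel '[[[0,0,0,0,0,0,0],[0,0,0,0,0,0,0],[0,0,0,0,0,0,0],[0,0,0,0,0,0,0],[0,0,0,0,0,0,0],[0,0,0,0,0,0,0],[0,0,0,0,0,0,0],[0,0,0,0,0,0,0]]]'
python3 -m handwheel '[[[0,0,-0.02,0,0,0,0],[0,0,-0.04,0,0,0,0],[0,0,-0.07,0,0,0,0],[0,0,-0.1,0,0,0,0],[0,0,-0.1,0,0,0,0],[0,0,-0.1,0,0,0,0],[0,0,-0.1,0,0,0,0],[0,0,-0.1,0,0,0,0]]]'
python3 - <<'E'
from h import *
togo(641,-237.2,116,-1.6)
E
```

```text
time: 28.8
position: [618.8, 261.1, 15.5]
eef_rot: [0.657, 0.754, 0.001, 0.0]
ft_force: [-0.1, 0.2, 0.1]
opening: 42.4
time: 29.47
position: [619.5, 261.4, 16.6]
eef_rot: [0.657, 0.754, 0.001, 0.001]
ft_force: [-0.5, -0.7, 5.8]
opening: 14.8
time: 30.13
position: [617.9, 260.8, 114.4]
eef_rot: [0.657, 0.754, -0.0, -0.0]
ft_force: [0.0, -0.0, -1.4]
opening: 14.6
shift [-0.4965 -0.0453 -0.0015] turn [-0.     0.     0.165] cur yaw 7.9 q6 0.19 t 30.1333
```

```bash
python3 -m handwheel '[[[-0.25,-0.023,-0.02,0,0,0.08,0],[-0.25,-0.023,-0.02,0,0,0.08,0],[-0.25,-0.023,-0.02,0,0,0.08,0],[-0.25,-0.023,-0.02,0,0,0.08,0],[-0.25,-0.023,-0.02,0,0,0.08,0],[-0.25,-0.023,-0.02,0,0,0.08,0],[-0.25,-0.023,-0.02,0,0,0.08,0],[-0.25,-0.023,-0.02,0,0,0.08,0]]]'
python3 - <<'E'
from h import *
togo(641,-237.2,110,-1.6)
E
```

```text
time: 30.8
position: [628.5, 7.3, 132.8]
eef_rot: [0.688, 0.726, -0.001, -0.001]
ft_force: [-0.0, -0.5, -2.4]
opening: 14.3
shift [-0.2448 -0.0004  0.0228] turn [-0.003  0.     0.081] cur yaw 3.0 q6 -0.12 t 30.8
```

```bash
python3 -m handwheel '[[[-0.245,0,0,-0.003,0,0.081,0],[-0.245,0,0,-0.003,0,0.081,0],[-0.245,0,0,-0.003,0,0.081,0],[-0.245,0,0,-0.003,0,0.081,0],[-0.245,0,0,-0.003,0,0.081,0],[-0.245,0,0,-0.003,0,0.081,0],[-0.245,0,0.023,-0.003,0,0.081,0],[-0.245,0,0.023,-0.003,0,0.081,0]]]'
python3 - <<'E'
from h import *
togo(641,-237.2,85,-1.6)
snap('wrist','w14')
E
```

```text
time: 31.47
position: [639.1, -237.4, 104.3]
eef_rot: [0.718, 0.696, -0.001, -0.003]
ft_force: [-1.5, 1.7, -3.0]
opening: 14.9
shift [0.0002 0.002  0.0193] turn [-0.006 -0.003 -0.003] cur yaw -1.7 q6 -0.4 t 31.4667
```

```bash
python3 -m handwheel '[[[0,0.002,0.01,-0.006,-0.003,0,0],[0,0.002,0.02,-0.006,-0.003,0,0],[0,0.002,0.03,-0.006,-0.003,0,0],[0,0.002,0.038,-0.006,-0.003,0,0],[0,0.002,0.043,-0.006,-0.003,0,0],[0,0.002,0.046,-0.006,-0.003,0,0],[0,0.002,0.047,-0.006,-0.003,0,0],[0,0.002,0.047,-0.006,-0.003,0,0]]]'
python3 - <<'E'
from h import *
togo(641,-237.2,52.6,-1.6)
E
```

```text
time: 32.18
position: [640.9, -235.7, 58.3]
eef_rot: [0.717, 0.697, -0.0, -0.0]
ft_force: [0.1, -0.0, -2.5]
opening: 14.9
shift [-0.0015  0.0001  0.0057] turn [-0.001 -0.    -0.001] cur yaw -1.6 q6 -0.4 t 32.1833
```

```bash
python3 -m handwheel '[[[-0.001,0,0.002,-0.001,0,0,0],[-0.001,0,0.003,-0.001,0,0,0],[-0.001,0,0.004,-0.001,0,0,0],[-0.001,0,0.005,-0.001,0,0,0],[-0.001,0,0.006,-0.001,0,0,0],[-0.001,0,0.006,-0.001,0,0,0],[-0.001,0,0.006,-0.001,0,0,0],[-0.001,0,0.006,-0.001,0,0,0]]]'
```

```text
time: 32.85
position: [641.0, -236.8, 52.6]
eef_rot: [0.717, 0.697, 0.0, 0.0]
ft_force: [-0.7, -0.0, 0.4]
opening: 14.6
```

The wrist z force went from -2.5 to +0.4 N, so the rests now carry the spanner. I'll release, lift and look.

```bash
python3 -m handwheel '[[[0,0,0,0,0,0,0.45],[0,0,0,0,0,0,0.45],[0,0,0,0,0,0,0.45],[0,0,0,0,0,0,0.45],[0,0,-0.01,0,0,0,0.45],[0,0,-0.03,0,0,0,0.45],[0,0,-0.06,0,0,0,0.45],[0,0,-0.1,0,0,0,0.45]]]'
python3 -m handwheel '[[[0.12,-0.06,-0.15,0,0,0,0.45],[0.12,-0.06,-0.15,0,0,0,0.45],[0.12,-0.06,-0.15,0,0,0,0.45],[0.12,-0.06,-0.15,0,0,0,0.45],[0.12,-0.06,-0.15,0,0,0,0.45],[0.12,-0.06,-0.15,0,0,0,0.45],[0.12,-0.06,-0.15,0,0,0,0.45],[0.12,-0.06,-0.15,0,0,0,0.45]]]'
python3 - <<'E'
from m import *
f='w15';snap('wrist',f);snap('side','side1');snap('top','top1');print(robot.state()['position'])
im=load('side1')[0]
s=cv2.resize(im[185:360,220:365],(497,600),interpolation=cv2.INTER_CUBIC)
t=load('top1')[0][130:245,215:415]
t=cv2.resize(t,(303,174),interpolation=cv2.INTER_CUBIC); w=cv2.resize(load(f)[0],(303,227))
R_=np.vstack([t,w,np.zeros((199,303,3),np.uint8)])
cv2.imwrite('pics/fin.png',np.hstack([s,R_]))
E
```

```text
time: 33.52
position: [638.8, -235.8, 150.6]
eef_rot: [0.717, 0.697, -0.001, -0.003]
ft_force: [0.1, -0.6, -0.1]
opening: 38.4
time: 34.18
position: [583.0, -114.6, 301.5]
eef_rot: [0.717, 0.697, -0.001, -0.002]
ft_force: [0.1, 0.3, -1.1]
opening: 38.6
[ 582.45950083 -115.15525826  299.31725741]
```

View pics/fin.png

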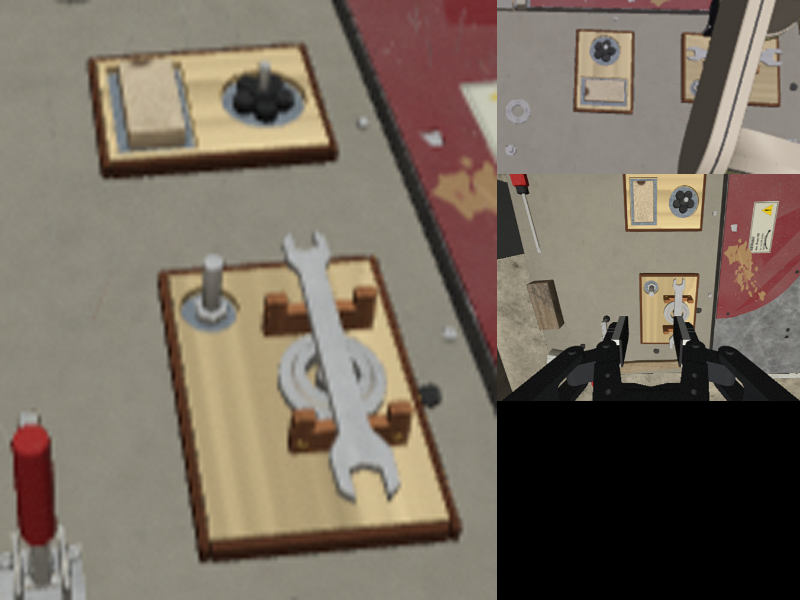

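The final view shows everything in place. The block lies in the rectangular recess and the knob stands stud-up in the round one. The bolt stands in the small recess, and the spanner is down in both notches over the flange. Handing in.

```bash
python3 -c "
from workcell import robot
print(robot.state()['time'],robot.close_job())"
```

```text
the job is handed in; nothing more can be done
34.3333 None
```

Both kits are made up and the job is handed in at 34.3 s of the 128 s allowed. The order was flange over the peg, long bolt in the small recess, stop block, star knob, then the spanner across both rests. I didn't touch the short bolt, the offcut or the tub.

**Last checks:** The final side and wrist views show:
- the flange around the peg;
- the bolt upright in its recess;
- the spanner down in both notches, above the flange;
- the block flat in the rectangular recess;
- the knob stud-up in the large round recess.

Contact forces at the wrist stayed under 15 N in every reading, and the gripper ended clear of everything.

**Disagreements:**
- **Peg position:** estimates differed by about 3 mm in y. I took a clear view before placing the flange and used (641, -237).
- **Gripper opening:** it read 2–4 mm under nominal on all five pieces. It read 58 mm on the 62 mm flange, which the hover view measured at 62–63 mm.
- **Final top view:** the arm hid part of the flange board, so that board rests on the side and wrist views.
- **Bystanders:** I didn't check their positions again at the end.

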